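# Top up the paint crate and present its opened padlock

### The arm

A 6-joint arm with a two-finger parallel gripper is mounted at the origin on the work surface. World frame = base frame: x ahead of the robot, y to its left, z up, the work surface at z = 0. Lengths are in mm, angles in rad, forces in N, time in s.
With the tool pointing down it reaches from about 275 to 975 mm from the base axis. Payload 8.4 kg.
Tool frame: the origin (TCP) lies midway between the tips of the shut fingers; the grasp point (between the pads) lies 19 mm behind it; z points along the fingers, y is the direction in which the jaws open and shut (so a half turn about z gives the same grasp; the last joint's range is limited). The gripper opens to 92 mm and grips with 3 to 60 N. Pads are 20 mm wide; open, the fingers measure 128 mm over their backs; the gripper's body (75 mm by 189 mm) begins 69 mm behind the grasp point.
Start: joints at [1.187, 0.353, 1.633, -0, 1.155, -0.002], TCP at [232.868, 580, 214.583] pointing down, gripper open.
Joint ranges: [-2.63, 2.63], [-0.92, 2.1], [0.06, 2.66], [-1.3, 4.44], [0, 2.69], [-3.02, 3.02]. Speed limits (rad/s): [2.22, 2.22, 2.79, 3.14, 3.14, 3.14].

### API

Orientations are given as [roll, pitch, yaw] about the fixed x, y, z axes, in that order (R = Rz(yaw) Ry(pitch) Rx(roll)).
In Python, from cell import observe, camera, job_done gives the robot as it stands. The module is installed in compiled form; this text tells all that it offers.
- The arm moves only by the tool apply_moves, never from a script. Its argument "plan" is one flat list of numbers, 6 for each row, row after row: the shift along the tool's x, y, z in mm, then the turn, a rotation vector about the tool's x, y, z in rad. A call has exactly 8 rows; each row is the pose to reach, as a shift and turn from the pose measured when the call began, along the tool's axes at that moment; what a row does not reach only later rows make up. A row lasts 1/8 s, in which the tool goes at most 62.5 mm and 10.7 degrees, less where a joint would pass 70% of its speed; a pose out of reach is approached as far as the arm can. A call with a gripper value outside its range is refused whole. "jaw" is the opening, from -1 (shut) to 1 (fully open), so that 0 is half open, set as the call begins (left out, the last holds). The fingers move at their own pace and stop on an object; "force" is the grip in N (left out, the last holds). Time passes only in rows, so rows that repeat a pose let the fingers close, or fill a call up. It gives the time, the measured TCP pose, the force and the opening at its end, in the units of the state.
- observe(): the state, without advancing time (a new reading comes with each control period).
- camera(name): name is "side" or "top" or "wrist"; returns a dict with "img" (400x640x3 uint8, blue, green, red), "depth" (400x640 float32, mm along the optical axis (not along the pixel's ray), 0 where there is no reading), "intrinsics" (3x3 intrinsics, pixels), "dist_coeffs" ([k1, k2, p1, p2, k3] as OpenCV has them; the pictures are not rectified), "R" (3x3) and "t" (3): a world point X has camera coordinates R X + t; the wrist camera has in their place "mount" (4x4, takes a point from camera to tool coordinates, whose origin is the TCP and whose axes are the flange's). Camera axes: x right, y down, z forward; pixel columns grow to the right and rows downward; lengths in mm; the calibration is good to about 2 mm. A picture is of the moment at which its call begins: read the wrist's pose just before it.
- job_done(): hands the job in, once; it reports no verdict.
The state is a dict: "clock": time; "joint_pos": joint angles; "qvel": joint speeds; "joint_efforts": joint torques, N m; "eef_pos": TCP position; "tcp_rot": TCP orientation; "force": force on the tool from outside, world axes, zero at the start; "moment": the same for the moment, N m; "finger_gap": opening from 0.0 (shut) to 1.0 (fully open).
Only numpy, scipy, OpenCV 4.12 (cv2) and the standard library are available. Lean on these libraries where they do the work, as an engineer would, in place of code of your own. Each camera call takes 0.05 s, during which the arm holds its last target. There are 200 camera calls.

### The job

Get the paint crate ready to be locked away: first stand the two spare squeeze bottles upright in the crate's two empty cells, so that every cell has its bottle. Then turn the padlock's dial clockwise, click by click, until its white line points straight at the shackle and it sits in the last notch, and pull the shackle fully open. Finish holding the opened padlock still in the air right above the hasp on the crate's end, higher than the bottle tops, without letting go of it; leave everything else on the table where it is.

Things in the scene. Friction and masses are not known exactly. Their poses are not given: they have to be found in the camera images.
- crate: black plastic bottle carrier fixed to the table, 124 (its x) x 184 (its y) x 65 mm tall, walls 4 mm, floor 4 mm thick; six open square cells 56 mm wide at 60 mm pitch, 2 along x by 3 along y, the cell walls as tall as the crate; origin at the centre of its underside, z up. Two of the cells are empty (only a flat dried drip mark on the floor)
- cell0 (a point): centre of the floor of one crate cell (-x row of the crate, -y end), 4 mm above the table, 56 mm wide and 61 mm deep
- cell1 (a point): centre of the floor of one crate cell (-x row of the crate, middle), 4 mm above the table, 56 mm wide and 61 mm deep
- cell2 (a point): centre of the floor of one crate cell (-x row of the crate, +y end), 4 mm above the table, 56 mm wide and 61 mm deep
- cell3 (a point): centre of the floor of one crate cell (+x row of the crate, -y end), 4 mm above the table, 56 mm wide and 61 mm deep
- cell4 (a point): centre of the floor of one crate cell (+x row of the crate, middle), 4 mm above the table, 56 mm wide and 61 mm deep
- cell5 (a point): centre of the floor of one crate cell (+x row of the crate, +y end), 4 mm above the table, 56 mm wide and 61 mm deep
- hasp (a point): the steel hasp loop outside the crate's +y end wall, 42 mm above the table; the open padlock is to be held above this point
- bottle1: paint squeeze bottle, all six alike: white round body 40 mm in diameter and 72 mm tall, then a red cap 26 mm in diameter from 72 to 104 mm (hold it there, centred about 92 mm up), thin nozzle to 119 mm; 70 to 180 g; origin at the centre of its underside, z up its axis. Starts in some cell of the crate
- bottle2: paint squeeze bottle, all six alike: white round body 40 mm in diameter and 72 mm tall, then a red cap 26 mm in diameter from 72 to 104 mm (hold it there, centred about 92 mm up), thin nozzle to 119 mm; 70 to 180 g; origin at the centre of its underside, z up its axis. Starts in some cell of the crate
- bottle3: paint squeeze bottle, all six alike: white round body 40 mm in diameter and 72 mm tall, then a red cap 26 mm in diameter from 72 to 104 mm (hold it there, centred about 92 mm up), thin nozzle to 119 mm; 70 to 180 g; origin at the centre of its underside, z up its axis. Starts in some cell of the crate
- bottle4: paint squeeze bottle, all six alike: white round body 40 mm in diameter and 72 mm tall, then a red cap 26 mm in diameter from 72 to 104 mm (hold it there, centred about 92 mm up), thin nozzle to 119 mm; 70 to 180 g; origin at the centre of its underside, z up its axis. Starts in some cell of the crate
- bottle5: paint squeeze bottle, all six alike: white round body 40 mm in diameter and 72 mm tall, then a red cap 26 mm in diameter from 72 to 104 mm (hold it there, centred about 92 mm up), thin nozzle to 119 mm; 70 to 180 g; origin at the centre of its underside, z up its axis. A spare, starts standing on the table
- bottle6: paint squeeze bottle, all six alike: white round body 40 mm in diameter and 72 mm tall, then a red cap 26 mm in diameter from 72 to 104 mm (hold it there, centred about 92 mm up), thin nozzle to 119 mm; 70 to 180 g; origin at the centre of its underside, z up its axis. A spare, starts standing on the table
- lock: loose brass padlock, 0.3 to 0.45 kg, body 60 (x) x 70 (y) x 26 mm thick, dial on top above its origin, shackle out of its -x face; origin at the centre of its underside, z up. It lies in a fixed nest with 1.5 mm of play: wooden block 84 x 92 x 20 mm with steel cheeks 32 mm above the table, open above, that keep it from turning or sliding. The open lock can be lifted by the dial's bar
- dial (a joint): dial's angle (rad): 0 when the white line along its grip bar points at the shackle (lock's -x), positive anticlockwise from above; starts 0.6 to 1.35. Sprung notches at 1.3, 0.65 and 0, up to 0.1 N m to pass; shackle blocked unless within 0.1 of 0. Disc 42 mm across, its top 31 mm above the lock's underside; on it the upright bar, 34 mm long, 10 mm wide, from 31 to 51 mm above the underside
- shackle (a joint): how far (m) the shackle is drawn out of the padlock along the lock's -x: 0 shut, 0.018 fully open at its stop; stays where it is left; about 3 N of friction plus damping, so pull steadily
- bow (a point): middle of the crossbar of the U-shaped steel shackle: round bar 9 mm thick, straight for 24 mm along the lock's y; when shut 78 mm from the lock's origin towards its -x; 13 mm above the lock's underside, 33 mm above the table. The gap inside the U is 35 mm wide (y) and 43 mm long (x); only the table lies below the crossbar and most of the gap
- tin: paint tin, 74 mm in diameter, 85 mm tall; a bystander, leave it where it is
- jar: amber glass jar, 56 mm in diameter, 75 mm tall; a bystander, leave it where it is
- plate: red plastic plate, 120 mm across, 16 mm tall; a bystander, leave it where it is
- brush: wooden paint brush lying flat; a bystander, leave it where it is
- cup: white plastic cup, 68 mm across, 80 mm tall; a bystander, leave it where it is
- opener: screwdriver with a black handle lying flat; a bystander, leave it where it is
There are look-alikes about, which are no part of the job. Leave any green look-alike of the bottle4 alone. What is shaped like the bottle6 but pink is not meant.

How it is judged (in metres and radians):
On the way, in this order (a step that is already met when the one before it is completed fails the run):
1. every cell of the crate holds an upright bottle (distance between any of bottle1, bottle2, bottle3, bottle4, bottle5, bottle6 and cell0 below 0.018 m and distance between any of bottle1, bottle2, bottle3, bottle4, bottle5, bottle6 and cell1 below 0.018 m and distance between any of bottle1, bottle2, bottle3, bottle4, bottle5, bottle6 and cell2 below 0.018 m and distance between any of bottle1, bottle2, bottle3, bottle4, bottle5, bottle6 and cell3 below 0.018 m and distance between any of bottle1, bottle2, bottle3, bottle4, bottle5, bottle6 and cell4 below 0.018 m and distance between any of bottle1, bottle2, bottle3, bottle4, bottle5, bottle6 and cell5 below 0.018 m and angle between each of bottle1, bottle2, bottle3, bottle4, bottle5, bottle6's own z axis and vertical below 0.2 rad), for 0.2 s.
2. the dial is turned to its last notch, the line towards the shackle (within 0.1 rad) (value of joint dial below 0.1 rad and value of joint shackle below 0.006 m), for 0.2 s.
3. the shackle is pulled open (at least 14 mm) (value of joint shackle above 0.014 m), for 0.2 s.
At the end, for the whole second after the job is handed in: All six cells hold an upright bottle (origin within 18 mm of the cell floor's centre, tilt under 0.2 rad); the gripper holds the padlock still, shackle out at least 14 mm, its underside's centre within 50 mm horizontally of the hasp, over 125 mm above the table, not touching the crate (all of step 1 and value of joint shackle above 0.014 m and horizontal distance between lock and hasp below 0.05 m and height (world z) of lock above 0.125 m and contact force between the fingers and lock above 1 N and contact force between lock and crate below 0.1 N and linear speed of lock below 0.04 m/s); the arm keeps its last pose, push and grip.
It fails at once if the tin, jar, plate, brush, cup or screwdriver is displaced by more than 40 mm (distance of any of tin, jar, plate, brush, cup, opener from where it was at the start of the episode above 0.04 m).
It also fails if it takes over 72 s, if anything falls off the work surface, if the arm or the gripper's body presses on something with over 40 N, if the wrist force passes 120 N, or if a joint passes its speed limit or range.

## Working session

There is one attempt and no reset: what is moved stays moved. The work goes in short steps, Python scripts to look and compute and a tool call to move; the robot and the scene stay as the last step left them, time stands still between calls to the robot, and variables do not carry over. Pictures are saved under pics/ and viewed, about 8 in all and at most 12, crops included, and the job is handed in when it is done.

Besides the shell and the picture viewer there is one more tool, called after "Request:" as a command line: name --argument value ..., lists and objects as JSON in quotes. apply_moves: Moves the arm, as the interface text tells. Its arguments: {"type":"object","properties":{"plan":{"type":"array"},"jaw":{"type":"number"},"force":{"type":"number"}},"required":["plan"]}

```bash
mkdir -p pics
cat > h.py <<'E'
import numpy as np, cv2
from cell import observe, camera
from scipy.spatial.transform import Rotation as Ro
def pose():
    s=observe(); return np.array(s["eef_pos"],float), s["tcp_rot"]
def grab(n):
    s=observe(); c=camera(n)
    if n=="wrist":
        T=np.eye(4); T[:3,:3]=Ro.from_euler("xyz",s["tcp_rot"]).as_matrix(); T[:3,3]=s["eef_pos"]
        M=np.linalg.inv(T@np.array(c["mount"])); c["R"]=M[:3,:3]; c["t"]=M[:3,3]
    c["R"]=np.array(c["R"]); c["t"]=np.array(c["t"]).ravel(); return c
def onplane(c,uv,z):
    uv=np.array(uv,float).reshape(-1,1,2)
    p=cv2.undistortPoints(uv,np.array(c["intrinsics"]),np.array(c["dist_coeffs"])).reshape(-1,2)
    d=np.c_[p,np.ones(len(p))]@c["R"]; o=-c["R"].T@c["t"]
    return o+d*((z-o[2])/d[:,2])[:,None]
def cloud(c):
    h,w=c["depth"].shape; v,u=np.mgrid[:h,:w]
    p=cv2.undistortPoints(np.c_[u.ravel(),v.ravel()].astype(float).reshape(-1,1,2),np.array(c["intrinsics"]),np.array(c["dist_coeffs"])).reshape(-1,2)
    X=np.c_[p,np.ones(len(p))]*c["depth"].reshape(-1,1)
    return ((X-c["t"])@c["R"]).reshape(h,w,3)
def proj(c,X):
    return cv2.projectPoints(np.array(X,float).reshape(-1,1,3),cv2.Rodrigues(c["R"])[0],c["t"],np.array(c["intrinsics"]),np.array(c["dist_coeffs"]))[0].reshape(-1,2)
E
python3 - <<'E'
from h import *
print(observe())
for n in("top","side"):
    c=grab(n); cv2.imwrite(f"pics/{n}0.png",c["img"]); np.save(n+"0.npy",c,allow_pickle=True); print(n,-c["R"].T@c["t"],(c["depth"]>0).mean())
E
```

```text
{'clock': 0.0, 'joint_pos': array([ 1.18660061e+00,  3.53618122e-01,  1.63410329e+00,  6.03094408e-08,
        1.15520947e+00, -2.39695827e-03]), 'qvel': array([-0.00039403,  0.00073596,  0.00039123,  0.00114486,  0.00072927,
       -0.00123569]), 'joint_efforts': array([ 1.99270995e-03, -5.93842757e+01, -3.34224343e+01,  6.98275049e-02,
        2.34619336e-02, -7.32017497e-05]), 'eef_pos': array([232.68669175, 579.55179513, 213.89564932]), 'tcp_rot': array([-3.14025443e+00, -3.26282450e-06,  2.75979387e+00]), 'force': array([-0.13429746,  0.261179  , -0.38314017]), 'moment': array([-0.02823332,  0.01904482, -0.01679165]), 'finger_gap': 1.0000283939175532}
top [ 306.40127012   47.08900718 1331.77684701] 0.99597265625
side [ 194.59573228 -586.50699443  594.72006795] 0.99605078125
```

View pics/top0.png

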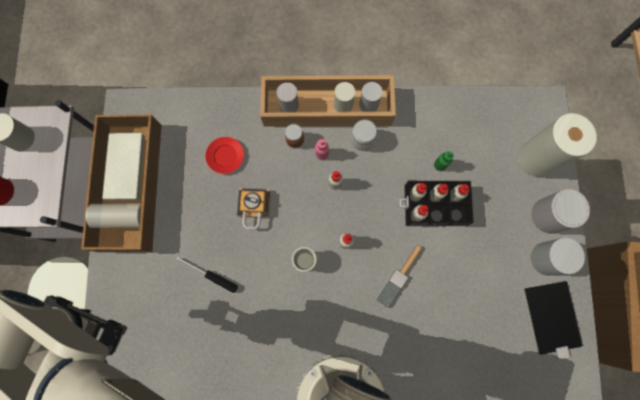

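View pics/side0.png

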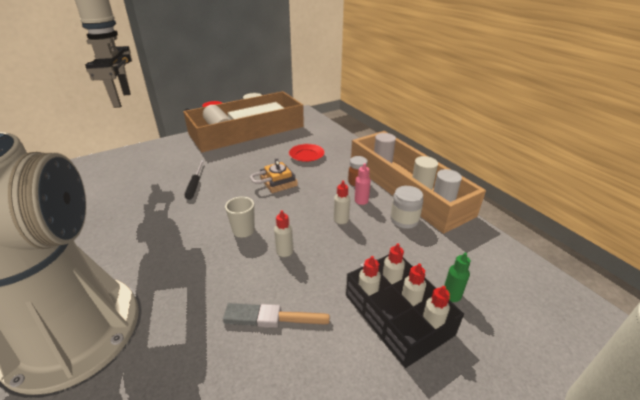

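Top view: the robot is at the bottom, +x is up and +y is left. The upright bottles outside the crate are white/red at (335,178) and (347,240), pink at (322,148) and green at (444,160). Only the two white/red ones are spares. The crate is at (438,203) with its hasp at (404,202). The empty cells are (438,215) and (457,215), in the -x row at the middle and -y end. The lock is at (253,202), with its shackle pointing towards the robot.

Run:
```python
from h import *
for n in("top","side"):
    c=np.load(n+"0.npy",allow_pickle=True).item(); P=cloud(c)
    hsv=cv2.cvtColor(c["img"],cv2.COLOR_BGR2HSV)
    m=((hsv[...,0]<6)|(hsv[...,0]>175))&(hsv[...,1]>150)&(hsv[...,2]>80)
    k,l,st,ce=cv2.connectedComponentsWithStats(m.astype(np.uint8))
    for i in range(1,k):
        if st[i,4]<12: continue
        q=P[l==i]; q=q[(q[:,2]>60)&(q[:,2]<130)]
        print(n,ce[i].round(),st[i,4],q.mean(0).round() if len(q) else None, np.percentile(q[:,2],[5,95]).round() if len(q) else None)
c=np.load("top0.npy",allow_pickle=True).item();P=cloud(c);g=cv2.cvtColor(c["img"],cv2.COLOR_BGR2GRAY)
v,u=np.mgrid[:400,:640]
m=(g<45)&(u>395)&(u<485)&(v>170)&(v<235)&(P[...,2]>50)&(P[...,2]<75)
pts=P[m][:,:2].astype(np.float32); print("crate rect",m.sum(),cv2.minAreaRect(pts), pts.min(0),pts.max(0))
b=c["img"][...,0].astype(int);r=c["img"][...,2].astype(int)
m=(u>235)&(u<272)&(v>185)&(v<230)&(P[...,2]>10)&(r-b>40)
print("nest",m.sum(),cv2.minAreaRect(P[m][:,:2].astype(np.float32)),np.percentile(P[m][:,2],[5,50,95]))
s=np.load("side0.npy",allow_pickle=True).item()
A=cv2.resize(c["img"][175:240,235:280],None,fx=8,fy=8,interpolation=cv2.INTER_CUBIC)
B=cv2.resize(c["img"][130:250,300:360],None,fx=4.333,fy=4.333,interpolation=cv2.INTER_CUBIC)
h=min(len(A),len(B)); cv2.imwrite("pics/crop1.png",np.hstack([A[:h],B[:h]]))
```

```text
top [224. 155.] 1086 None None
top [336. 176.] 58 [622.   9. 106.] [ 99. 117.]
top [422. 188.] 80 [ 584. -230.  108.] [101. 121.]
top [443. 188.] 82 [ 583. -290.  108.] [101. 120.]
top [464. 189.] 81 [ 581. -349.  107.] [ 96. 120.]
top [423. 209.] 75 [ 523. -232.  108.] [ 99. 119.]
top [347. 238.] 64 [446. -20. 106.] [ 99. 120.]
side [211. 103.] 63 None None
side [306. 152.] 468 None None
side [342. 190.] 111 [619.   3.  99.] [ 84. 112.]
side [282. 220.] 149 [442. -27. 100.] [ 85. 113.]
side [396. 254.] 200 [ 580. -236.  104.] [ 89. 118.]
side [371. 267.] 226 [ 519. -237.  103.] [ 88. 119.]
side [417. 274.] 245 [ 578. -296.  104.] [ 89. 119.]
side [440. 297.] 285 [ 577. -354.  103.] [ 87. 119.]
crate rect 594 ((553.7567138671875, -291.01611328125), (184.6890869140625, 122.02593994140625), 88.79568481445312) [ 492.33072 -383.47485] [ 616.5132 -199.1254]
nest 377 ((448.55303955078125, 183.04244995117188), (380.1628112792969, 101.18355560302734), 28.819000244140625) [17.14872619 43.15297812 49.20617925]
```

View pics/crop1.png

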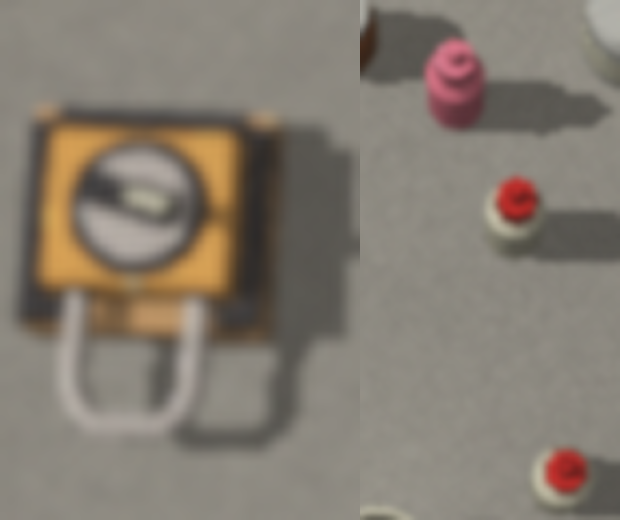

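Crop: the left half shows the lock with its shackle towards -x. The bar's light line points right, about 1.3 rad. The right half confirms that the two white/red bottles are the spares, and the pink one stands apart. I'll go to the far spare first.

```bash
cat > go.py <<'E'
import sys
from h import *
def go(*targets):
    p,r=pose(); R=Ro.from_euler("xyz",r)
    print("at",p.round(1),np.round(r,3),"gap",round(observe()["finger_gap"],3),"F",np.round(observe()["force"],1),"q",np.round(observe()["joint_pos"],2),"clk",observe()["clock"])
    for x,y,z,yaw in targets:
        d=R.inv().apply(np.array([x,y,z])-p); w=(R.inv()*Ro.from_euler("xyz",[np.pi,0,yaw])).as_rotvec()
        print((x,y,z,yaw),"->",d.round(1),w.round(3))
if __name__=="__main__":
    go(*[tuple(map(float,a.split(","))) for a in sys.argv[1:]])
E
python3 go.py 623,9,200,1.585 623,9,76,1.585
```

```text
at [232.7 579.6 213.9] [-3.14  0.    2.76] gap 1.002 F [ 0.1 -0.1  0.1] q [ 1.19  0.35  1.63 -0.    1.16 -0.  ] clk 0.1
(623.0, 9.0, 200.0, 1.585) -> [-574.8 -384.1   14.4] [-1.000e-03  1.000e-03  1.175e+00]
(623.0, 9.0, 76.0, 1.585) -> [-574.8 -383.9  138.4] [-1.000e-03  1.000e-03  1.175e+00]
```

Request:
apply_moves --plan '[-72,-48,2,0,0,0.147,-144,-96,4,0,0,0.294,-216,-144,6,0,0,0.44,-287,-192,7,0,0,0.587,-359,-240,9,0,0,0.734,-431,-288,11,0,0,0.88,-503,-336,13,0,0,1.03,-575,-384,14,0,0,1.175]' --jaw 0.3

```text
clock: 1.1
eef_pos: [515.6, 165.4, 203.7]
tcp_rot: [-3.141, 0.001, 1.58]
force: [0.8, 1.4, -0.4]
finger_gap: 0.646
```

```bash
python3 go.py 623,9,200,1.585 623,9,76,1.585
```

```text
at [515.6 165.4 203.7] [-3.141e+00  1.000e-03  1.580e+00] gap 0.646 F [ 0.8  1.4 -0.4] q [ 0.31  0.24  1.82 -0.    1.08  0.3 ] clk 1.1
(623.0, 9.0, 200.0, 1.585) -> [-157.3  106.     3.8] [-0.     0.001 -0.005]
(623.0, 9.0, 76.0, 1.585) -> [-157.2  106.   127.8] [-0.     0.001 -0.005]
```

Request:
apply_moves --plan '[-50,34,2,0,0,0,-100,68,3,0,0,0,-157,106,4,0,0,0,-157,106,4,0,0,0,-157,106,44,0,0,0,-157,106,84,0,0,0,-157,106,110,0,0,0,-157,106,127,0,0,0]'

```text
clock: 2.1
eef_pos: [621.7, 10.0, 75.3]
tcp_rot: [-3.139, 0.001, 1.58]
force: [-0.3, 0.8, 0.2]
finger_gap: 0.652
```

Request:
apply_moves --plan '[0,0,0,0,0,0,0,0,0,0,0,0,0,0,0,0,0,0,0,0,0,0,0,0,0,0,0,0,0,0,0,0,0,0,0,0,0,0,0,0,0,0,0,0,0,0,0,0]' --jaw -1 --force 20

```text
clock: 3.1
eef_pos: [622.5, 10.0, 76.2]
tcp_rot: [-3.141, 0.001, 1.58]
force: [0.1, 0.6, 5.5]
finger_gap: 0.277
```

```bash
python3 go.py 623,9,240,1.585 523,-350,240,0.98  523,-350,81,0.98
```

```text
at [622.5  10.   76.2] [-3.141e+00  1.000e-03  1.580e+00] gap 0.277 F [0.1 0.6 5.5] q [ 0.01  0.5   1.74 -0.    0.89  0.01] clk 3.1
(623.0, 9.0, 240.0, 1.585) -> [  -1.2    0.3 -163.8] [-0.001  0.001 -0.005]
(523.0, -350.0, 240.0, 0.98) -> [-359.2 -103.1 -163.4] [-0.001  0.001  0.6  ]
(523.0, -350.0, 81.0, 0.98) -> [-359.1 -103.    -4.4] [-0.001  0.001  0.6  ]
```

Request:
apply_moves --plan '[0,0,-40,0,0,0,0,0,-85,0,0,0,-20,-6,-130,0,0,0.05,-55,-16,-164,0,0,0.13,-105,-30,-164,0,0,0.22,-160,-46,-164,0,0,0.31,-215,-61,-164,0,0,0.4,-265,-76,-164,0,0,0.48]'

```text
clock: 4.1
eef_pos: [548.1, -257.2, 240.1]
tcp_rot: [-3.14, 0.001, 1.097]
force: [-0.5, 0.1, -1.8]
finger_gap: 0.28
```

```bash
python3 go.py 523,-350,240,0.98  523,-350,82,0.98
```

```text
at [ 548.1 -257.2  240.1] [-3.140e+00  1.000e-03  1.097e+00] gap 0.28 F [-0.5  0.1 -1.8] q [-0.44  0.3   1.65 -0.    1.19  0.03] clk 4.1
(523.0, -350.0, 240.0, 0.98) -> [-94.   20.    0.2] [-0.001  0.001  0.117]
(523.0, -350.0, 82.0, 0.98) -> [-93.8  20.1 158.2] [-0.001  0.001  0.117]
```

Request:
apply_moves --plan '[-30,6,0,0,0,0.04,-60,13,0,0,0,0.08,-85,18,0,0,0,0.11,-94,20,0,0,0,0.117,-94,20,0,0,0,0.117,-94,20,30,0,0,0.117,-94,20,65,0,0,0.117,-94,20,75,0,0,0.117]'

```text
clock: 5.1
eef_pos: [522.1, -348.1, 163.2]
tcp_rot: [-3.137, 0.001, 0.982]
force: [0.6, 0.1, -1.8]
finger_gap: 0.279
```

Run:
```python
from h import *
from go import go
go((523,-350,130,.98),(523,-350,82,.98))
for n in("top","side"):
    c=grab(n)
    if n=="top": np.save("top1.npy",c,allow_pickle=True); A=cv2.resize(c["img"][150:250,390:490],(400,400),interpolation=cv2.INTER_CUBIC)
    else: B=cv2.resize(c["img"][200:380,320:500],(400,400),interpolation=cv2.INTER_CUBIC)
cv2.imwrite("pics/c2.png",np.hstack([A,B]))
```

```text
at [ 522.1 -348.1  163.2] [-3.137e+00  1.000e-03  9.820e-01] gap 0.279 F [ 0.6  0.1 -1.8] q [-0.59  0.41  1.67 -0.    1.07 -0.  ] clk 5.1
(523, -350, 130, 0.98) -> [-1.   2.  33.1] [-0.005  0.001  0.002]
(523, -350, 82, 0.98) -> [-0.9  2.2 81.1] [-0.005  0.001  0.002]
```

View pics/c2.png

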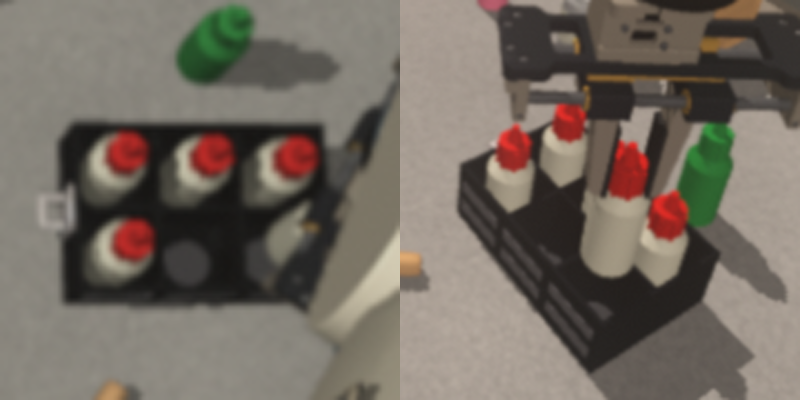

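The held bottle is over the empty -y end cell. I'll lower it and release.

Request:
apply_moves --plan '[-1,2,20,0,0,0,-1,2,40,0,0,0,-1,2,55,0,0,0,-1,2,68,0,0,0,-1,2,76,0,0,0,-1,2,81,0,0,0,-1,2,81,0,0,0,-1,2,81,0,0,0]'

```text
clock: 6.2
eef_pos: [523.9, -351.1, 84.0]
tcp_rot: [-3.139, 0.001, 0.981]
force: [-0.2, 0.8, -1.9]
finger_gap: 0.278
```

Request:
apply_moves --plan '[0,0,0,0,0,0,0,0,0,0,0,0,0,0,0,0,0,0,0,0,-20,0,0,0,0,0,-50,0,0,0,0,0,-90,0,0,0,0,0,-130,0,0,0,0,0,-150,0,0,0]' --jaw 0.0

```text
clock: 7.2
eef_pos: [525.2, -351.8, 238.3]
tcp_rot: [3.139, 0.001, 0.981]
force: [0.5, 0.7, 0.3]
finger_gap: 0.502
```

```bash
python3 go.py 447,-20,220,1.525 447,-20,76,1.525
```

```text
at [ 525.2 -351.8  238.3] [3.139e+00 1.000e-03 9.810e-01] gap 0.502 F [0.5 0.7 0.3] q [-0.59  0.34  1.59 -0.    1.2  -0.  ] clk 7.2
(447.0, -20.0, 220.0, 1.525) -> [ 232.3 -249.5   17.4] [ 0.002  0.002 -0.544]
(447.0, -20.0, 76.0, 1.525) -> [ 232.5 -249.8  161.4] [ 0.002  0.002 -0.544]
```

Request:
apply_moves --plan '[30,-32,2,0,0,-0.07,60,-64,4,0,0,-0.14,98,-105,7,0,0,-0.23,136,-146,10,0,0,-0.32,172,-185,13,0,0,-0.41,206,-222,15,0,0,-0.49,232,-249,17,0,0,-0.544,232,-249,17,0,0,-0.544]' --jaw 0.3

```text
clock: 8.2
eef_pos: [446.9, -18.7, 221.7]
tcp_rot: [3.139, 0.002, 1.529]
force: [0.7, 0.5, 0.1]
finger_gap: 0.648
```

Run:
```python
from h import *
from go import go
go((447,-20,76,1.525))
c=grab("top"); cv2.imwrite("pics/t2.png",cv2.resize(c["img"][150:250,390:490],(400,400),interpolation=cv2.INTER_CUBIC))
P=cloud(c)
hsv=cv2.cvtColor(c["img"],cv2.COLOR_BGR2HSV)
m=((hsv[...,0]<6)|(hsv[...,0]>175))&(hsv[...,1]>150)&(hsv[...,2]>80)
k,l,st,ce=cv2.connectedComponentsWithStats(m.astype(np.uint8))
for i in range(1,k):
    q=P[l==i]; q=q[(q[:,2]>60)&(q[:,2]<130)]
    if len(q)>12: print(ce[i].round(),st[i,4],q.mean(0).round(),q[:,2].max().round())
```

```text
at [446.9 -18.7 221.7] [3.139e+00 2.000e-03 1.529e+00] gap 0.648 F [0.7 0.5 0.1] q [-0.04  0.06  1.99 -0.    1.09 -0.  ] clk 8.2
(447, -20, 76, 1.525) -> [ -1.   -0.2 145.7] [0.003 0.002 0.004]
[422. 188.] 80 [ 584. -230.  109.] 125.0
[443. 188.] 83 [ 583. -290.  108.] 125.0
[464. 189.] 81 [ 581. -350.  106.] 123.0
[423. 209.] 71 [ 523. -232.  109.] 124.0
[466. 209.] 81 [ 525. -351.  107.] 124.0
```

The first bottle now stands in cell0 at (525,-351), upright (top 124). Next I'll grip the second.

Request:
apply_moves --plan '[-1,0,30,0,0,0,-1,0,65,0,0,0,-1,0,100,0,0,0,-1,0,125,0,0,0,-1,0,140,0,0,0,-1,0,146,0,0,0,-1,0,146,0,0,0,-1,0,146,0,0,0]'

```text
clock: 9.25
eef_pos: [448.6, -21.3, 76.4]
tcp_rot: [3.137, 0.002, 1.527]
force: [-0.1, 0.2, 0.0]
finger_gap: 0.653
```

Request:
apply_moves --plan '[0,0,0,0,0,0,0,0,0,0,0,0,0,0,0,0,0,0,0,0,0,0,0,0,0,0,0,0,0,0,0,0,-30,0,0,0,0,0,-75,0,0,0,0,0,-120,0,0,0]' --jaw -1

```text
clock: 10.25
eef_pos: [447.5, -21.0, 197.4]
tcp_rot: [3.138, 0.002, 1.527]
force: [0.4, -0.2, -1.0]
finger_gap: 0.28
```

```bash
python3 go.py 523.5,-290.5,245,1.065 523.5,-290.5,82,1.065
```

```text
at [447.5 -21.  197.4] [3.138e+00 2.000e-03 1.527e+00] gap 0.28 F [ 0.4 -0.2 -1. ] q [-0.05  0.09  2.02 -0.    1.03 -0.  ] clk 10.25
(523.5, -290.5, 245.0, 1.065) -> [-266.1   87.8  -46.7] [0.004 0.002 0.462]
(523.5, -290.5, 82.0, 1.065) -> [-265.7   87.3  116.3] [0.004 0.002 0.462]
```

Request:
apply_moves --plan '[-25,8,-25,0,0,0.04,-65,21,-47,0,0,0.11,-115,38,-47,0,0,0.2,-165,54,-47,0,0,0.29,-212,70,-47,0,0,0.37,-248,82,-47,0,0,0.43,-266,88,-47,0,0,0.462,-266,88,-47,0,0,0.462]'

```text
clock: 11.25
eef_pos: [523.5, -290.8, 244.8]
tcp_rot: [3.138, 0.0, 1.064]
force: [-0.5, 0.5, -2.3]
finger_gap: 0.275
```

```bash
python3 go.py 523.5,-290.5,82,1.065
```

```text
at [ 523.5 -290.8  244.8] [3.138 0.    1.064] gap 0.275 F [-0.5  0.5 -2.3] q [-0.51  0.28  1.66 -0.    1.19 -0.  ] clk 11.25
(523.5, -290.5, 82.0, 1.065) -> [  0.3  -0.6 162.8] [ 0.003  0.    -0.001]
```

Request:
apply_moves --plan '[0,0,30,0,0,0,0,0,65,0,0,0,0,0,95,0,0,0,0,0,120,0,0,0,0,0,140,0,0,0,0,0,155,0,0,0,0,0,163,0,0,0,0,0,164,0,0,0]'

```text
clock: 12.25
eef_pos: [523.9, -290.7, 80.7]
tcp_rot: [3.139, 0.0, 1.065]
force: [-0.7, 0.3, -2.4]
finger_gap: 0.28
```

Request:
apply_moves --plan '[0,0,0,0,0,0,0,0,0,0,0,0,0,0,0,0,0,0,0,0,-20,0,0,0,0,0,-50,0,0,0,0,0,-90,0,0,0,0,0,-130,0,0,0,0,0,-150,0,0,0]' --jaw 0.0

```text
clock: 13.25
eef_pos: [524.4, -291.0, 233.5]
tcp_rot: [3.135, 0.0, 1.065]
force: [0.0, 0.9, 0.0]
finger_gap: 0.502
```

Run:
```python
from h import *
from go import go
# lock estimate from initial top view: dial crop px (138,205)/8+(235,175)
c=np.load("top0.npy",allow_pickle=True).item()
d=onplane(c,[[235+138/8,175+205/8]],51)[0]
body=onplane(c,[[235+a/8,175+b/8] for a,b in[(48,125),(240,128),(235,292),(40,290)]],46)
bow=onplane(c,[[235+128/8,175+420/8]],33)[0]
print(d,body.round(1),body.mean(0),bow)
go((435,180,245,1.57),)
```

```text
[563.34844968 250.95583252  51.        ] [[594.5 285.6  46. ]
 [592.8 215.   46. ]
 [531.9 215.7  46. ]
 [533.1 286.7  46. ]] [563.09794616 250.74601921  46.        ] [487.22422883 255.47700364  33.        ]
at [ 524.4 -291.   233.5] [3.135 0.    1.065] gap 0.502 F [0.  0.9 0. ] q [-0.51  0.29  1.67 -0.    1.17 -0.  ] clk 13.25
(435, 180, 245, 1.57) -> [ 368.6 -306.4  -13.5] [ 0.006  0.002 -0.505]
```

Run:
```python
from h import *
from go import go
go((545,251,245,1.57))
c=np.load("top0.npy",allow_pickle=True).item()
print("hasp",onplane(c,[[404,202]],42)); 
c=grab("top");P=cloud(c)
hsv=cv2.cvtColor(c["img"],cv2.COLOR_BGR2HSV)
m=((hsv[...,0]<6)|(hsv[...,0]>175))&(hsv[...,1]>150)&(hsv[...,2]>80)
k,l,st,ce=cv2.connectedComponentsWithStats(m.astype(np.uint8))
for i in range(1,k):
    q=P[l==i]; q=q[(q[:,2]>60)&(q[:,2]<130)]
    if len(q)>12: print(ce[i].round(),st[i,4],q.mean(0).round(),q[:,2].max().round())
print(np.array(camera("wrist")["mount"]).round(2).tolist())
```

```text
at [ 524.4 -291.   233.5] [3.135 0.    1.065] gap 0.502 F [0.  0.9 0. ] q [-0.51  0.29  1.67 -0.    1.17 -0.  ] clk 13.25
(545, 251, 245, 1.57) -> [ 484.1 -244.6  -13.2] [ 0.006  0.002 -0.505]
hasp [[ 557.69926583 -191.5367782    42.        ]]
[422. 188.] 80 [ 585. -230.  108.] 124.0
[443. 188.] 80 [ 583. -290.  108.] 124.0
[423. 209.] 75 [ 523. -232.  108.] 128.0
[443. 209.] 82 [ 523. -286.  108.] 123.0
[[-0.0, -0.97, -0.25, 69.71], [1.0, -0.0, -0.0, -0.74], [0.0, -0.25, 0.97, -170.54], [0.0, 0.0, 0.0, 1.0]]
```

Request:
apply_moves --plan '[50,-25,-8,0,0,-0.06,110,-56,-13,0,0,-0.12,170,-86,-13,0,0,-0.18,230,-116,-13,0,0,-0.24,290,-147,-13,0,0,-0.3,350,-177,-13,0,0,-0.36,410,-207,-13,0,0,-0.43,460,-232,-13,0,0,-0.48]'

```text
clock: 14.35
eef_pos: [543.2, 203.5, 243.5]
tcp_rot: [3.136, 0.004, 1.547]
force: [0.3, 0.1, 0.4]
finger_gap: 0.501
```

Request:
apply_moves --plan '[20,-10,0,0,0,-0.02,25,-13,0,0,0,-0.02,25,-13,0,0,0,-0.02,25,-13,0,0,0,-0.02,25,-13,0,0,0,-0.02,25,-13,0,0,0,-0.02,25,-13,0,0,0,-0.02,25,-13,0,0,0,-0.02]'

```text
clock: 15.35
eef_pos: [530.9, 228.7, 243.3]
tcp_rot: [3.136, 0.005, 1.567]
force: [-0.2, 0.1, -0.3]
finger_gap: 0.501
```

Run:
```python
from h import *
from go import go
go()
c=grab("wrist"); np.save("w1.npy",c,allow_pickle=True); cv2.imwrite("pics/w1.png",c["img"])
print(proj(c,[[563,251,71],[533,251,46],[485,251,33]]))
c=grab("top");P=cloud(c)
hsv=cv2.cvtColor(c["img"],cv2.COLOR_BGR2HSV)
m=((hsv[...,0]<6)|(hsv[...,0]>175))&(hsv[...,1]>150)&(hsv[...,2]>80)
k,l,st,ce=cv2.connectedComponentsWithStats(m.astype(np.uint8))
for i in range(1,k):
    q=P[l==i]; q=q[(q[:,2]>60)&(q[:,2]<130)]
    if len(q)>12: print(ce[i].round(),st[i,4],q.mean(0).round(),q[:,2].max().round())
```

```text
at [530.9 228.7 243.3] [3.136 0.005 1.567] gap 0.501 F [-0.2  0.1 -0.3] q [ 0.41  0.25  1.71 -0.01  1.18  0.42] clk 15.35
[[347.06537638 163.68244465]
 [318.0326953  160.69066787]
 [276.24246705 159.45588842]]
[422. 187.] 81 [ 585. -230.  108.] 126.0
[443. 188.] 83 [ 583. -290.  108.] 125.0
[464. 189.] 82 [ 581. -350.  107.] 123.0
[423. 210.] 70 [ 523. -231.  109.] 123.0
[443. 209.] 69 [ 523. -287.  109.] 124.0
[466. 209.] 85 [ 524. -350.  106.] 125.0
```

View pics/w1.png

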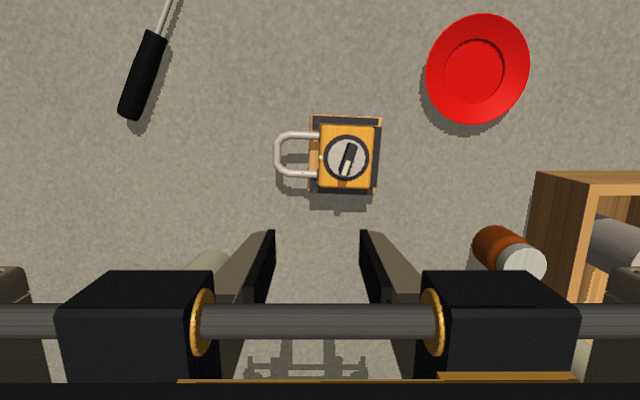

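All six cells are filled. In the wrist view the lock is at (347,157), the shackle bow is at (276,156) pointing left (-x), and the white line is towards (345,168), which is world -y. Now I'll measure it.

Run:
```python
from h import *
c=np.load("w1.npy",allow_pickle=True).item(); im=c["img"]; P=cloud(c)
hsv=cv2.cvtColor(im,cv2.COLOR_BGR2HSV); v,u=np.mgrid[:400,:640]
roi=(u>300)&(u<385)&(v>110)&(v<200)
br=roi&(hsv[...,1]>120)&(hsv[...,0]>8)&(hsv[...,0]<25)&(hsv[...,2]>120)
k,l,st,ce=cv2.connectedComponentsWithStats(br.astype(np.uint8)); i=1+np.argmax(st[1:,4]); print("brass",st[i])
def rect(m,z,name):
    uv=np.c_[u[m],v[m]]; X=onplane(c,uv,z)[:,:2].astype(np.float32); r=cv2.minAreaRect(X); print(name,len(X),r,"depth z",np.median(P[m][:,2]).round(1)); return r
cl=cv2.morphologyEx((l==i).astype(np.uint8),cv2.MORPH_OPEN,np.ones((5,5)))>0
rect(cl,46,"body")
g=hsv[...,2]; near=((u-347)**2+(v-157)**2<17**2)
rect(near&(P[...,2]>62),71,"bar by depth"); 
wh=near&(g>215)&(hsv[...,1]<60); rect(wh,71,"white")
sh=(u>265)&(u<315)&(v>120)&(v<190)&(P[...,2]>25)&(P[...,2]<45)
rect(sh&(u<318),33,"shackle"); print(onplane(c,[[276,156]],33))
a=near&(P[...,2]>62);print(P[a].mean(0))
cv2.imwrite("pics/w1c.png",cv2.resize(im[105:210,260:400],None,fx=5,fy=5,interpolation=cv2.INTER_CUBIC))
```

```text
brass [ 308  124   67   65 1902]
body 1807 ((558.0360717773438, 255.75027465820312), (69.17198181152344, 70.36155700683594), 87.2947998046875) depth z 45.8
bar by depth 327 ((565.3634033203125, 255.92709350585938), (32.576786041259766, 15.320995330810547), 72.21875762939453) depth z 71.1
white 42 ((561.4867553710938, 247.1593017578125), (13.499776840209961, 3.3340015411376953), 72.41374206542969) depth z 72.1
shackle 929 ((504.8011779785156, 255.0387725830078), (77.9092025756836, 47.39767074584961), 89.5714111328125) depth z 36.8
[[484.86414607 254.97118579  33.        ]]
[562.93250151 257.13784332  73.77837865]
```

View pics/w1c.png

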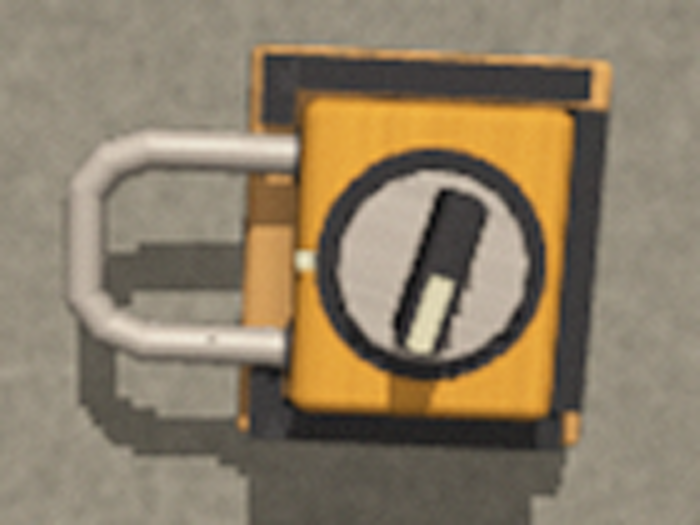

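The white line reads about 1.32 rad, which is the 1.3 notch. I'll go closer along the bar's direction and measure again.

```bash
python3 go.py 563,253,130,1.27
```

```text
at [530.8 228.9 243.3] [3.136 0.005 1.567] gap 0.5 F [-0.2 -0.5 -0.1] q [ 0.41  0.25  1.71 -0.01  1.18  0.42] clk 15.45
(563.0, 253.0, 130.0, 1.27) -> [ 24.8  31.4 113.4] [0.006 0.004 0.297]
```

Request:
apply_moves --plan '[5,6,15,0,0,0.06,12,15,45,0,0,0.15,19,24,80,0.006,0.004,0.24,25,31,105,0.006,0.004,0.297,25,31,113,0.006,0.004,0.297,25,31,113,0.006,0.004,0.297,25,31,113,0.006,0.004,0.297,25,31,113,0.006,0.004,0.297]'

```text
clock: 16.45
eef_pos: [563.0, 253.4, 131.6]
tcp_rot: [3.14, -0.001, 1.27]
force: [-0.0, -0.4, 0.5]
finger_gap: 0.498
```

Run:
```python
from h import *
from go import go
go()
c=grab("wrist"); np.save("w2.npy",c,allow_pickle=True); im=c["img"]; P=cloud(c)
hsv=cv2.cvtColor(im,cv2.COLOR_BGR2HSV)
q=proj(c,[[563,253,71]])[0]; print(q)
x,y=np.round(q).astype(int); x0,y0=max(x-160,0),max(y-120,0)
cv2.imwrite("pics/w2.png",cv2.resize(im[y0:y0+240,x0:x0+320],None,fx=2.4,fy=2.4,interpolation=cv2.INTER_CUBIC)); print(x0,y0)
v,u=np.mgrid[:400,:640]; near=((u-x)**2+(v-y)**2<60**2)
wh=near&(hsv[...,2]>200)&(hsv[...,1]<70)&(P[...,2]>64)
m=near&(P[...,2]>66)&(P[...,2]<80)
for n,mm in(("white",wh),("bar",m)):
    X=onplane(c,np.c_[u[mm],v[mm]],71)[:,:2].astype(np.float32); print(n,len(X),cv2.minAreaRect(X), P[mm].mean(0).round(1))
```

```text
at [563.  253.4 131.6] [ 3.14e+00 -1.00e-03  1.27e+00] gap 0.498 F [-0.  -0.4  0.5] q [0.42 0.43 1.72 0.   0.99 0.72] clk 16.45
[317.87948119 216.64355118]
158 97
white 104 ((561.5191040039062, 246.69764709472656), (13.89639663696289, 3.6717162132263184), 72.67131805419922) [561.6 247.4  72. ]
bar 610 ((563.9391479492188, 256.06182861328125), (34.87308883666992, 9.819133758544922), 71.31478881835938) [564.  256.2  71.2]
```

View pics/w2.png

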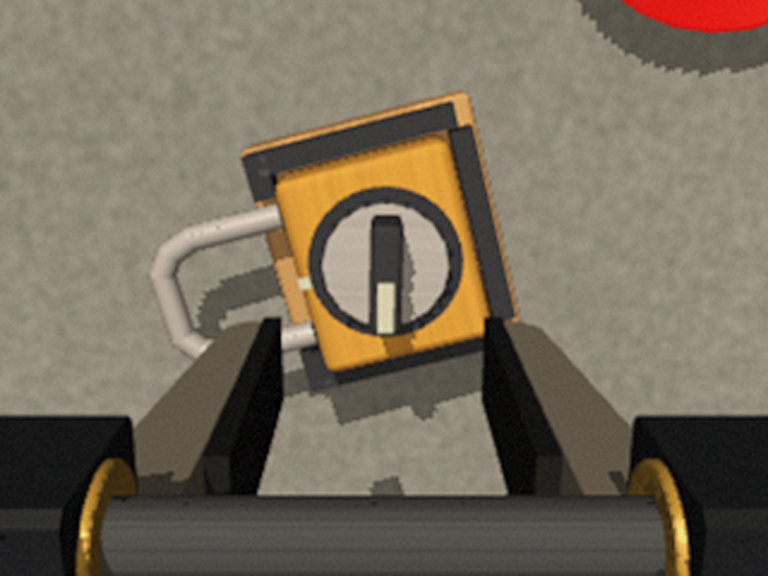

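Close view: the bar is at (386,275) in the picture, pointing straight down between the fingers. The measured centre is (564,256), direction 1.246 rad. I'll descend onto it.

```bash
python3 go.py 564,255.5,54,1.246
```

```text
at [563.  253.3 131.4] [ 3.14e+00 -1.00e-03  1.27e+00] gap 0.497 F [0.2 0.3 0.1] q [0.42 0.43 1.72 0.   0.99 0.72] clk 16.5
(564.0, 255.5, 54.0, 1.246) -> [ 2.3  0.2 77.4] [ 0.001 -0.001  0.024]
```

Request:
apply_moves --plan '[2,0,15,0,0,0.024,2,0,35,0,0,0.024,2,0,55,0,0,0.024,2,0,70,0,0,0.024,2,0,77,0,0,0.024,2,0,77,0,0,0.024,2,0,77,0,0,0.024,2,0,77,0,0,0.024]'

```text
clock: 17.5
eef_pos: [564.1, 255.5, 55.1]
tcp_rot: [3.139, -0.002, 1.246]
force: [-0.1, 0.7, -0.3]
finger_gap: 0.502
```

Request:
apply_moves --plan '[0,0,0,0,0,0,0,0,0,0,0,0,0,0,0,0,0,0,0,0,0,0,0,0,0,0,0,0,0,0,0,0,0,0,0,0,0,0,0,0,0,0,0,0,0,0,0,0]' --jaw -1 --force 25

```text
clock: 18.5
eef_pos: [564.3, 255.5, 55.1]
tcp_rot: [3.139, -0.002, 1.246]
force: [2.3, -1.0, -0.8]
finger_gap: 0.107
```

```bash
python3 go.py 564,255.5,54,-0.05; python3 -c "
from cell import observe;print(observe()['moment'])"
```

```text
at [564.3 255.5  55.1] [ 3.139e+00 -2.000e-03  1.246e+00] gap 0.107 F [ 2.3 -1.  -0.8] q [ 0.42  0.53  1.77 -0.    0.85  0.75] clk 18.5
(564.0, 255.5, 54.0, -0.05) -> [-0.1 -0.3  1.1] [ 1.000e-03 -4.000e-03  1.296e+00]
[-0.14724466 -0.25081314  0.00790453]
```

Gap 9.8 mm, so the bar is held. Now I'll turn clockwise, one notch per call.

Request:
apply_moves --plan '[0,0,0,0,0,0.1,0,0,0,0,0,0.2,0,0,0,0,0,0.3,0,0,0,0,0,0.4,0,0,0,0,0,0.5,0,0,0,0,0,0.6,0,0,0,0,0,0.65,0,0,0,0,0,0.65]'

```text
clock: 19.5
eef_pos: [564.5, 255.3, 55.2]
tcp_rot: [3.141, -0.004, 0.597]
force: [1.5, -2.7, -0.8]
finger_gap: 0.105
```

```bash
python3 go.py 564,255.5,55,-0.05
```

```text
at [564.5 255.3  55.2] [ 3.141 -0.004  0.597] gap 0.105 F [ 1.5 -2.7 -0.8] q [ 0.42  0.53  1.77 -0.    0.85  1.4 ] clk 19.5
(564.0, 255.5, 55.0, -0.05) -> [-0.3 -0.5  0.2] [-0.    -0.004  0.647]
```

Request:
apply_moves --plan '[0,0,0,0,0,0.1,0,0,0,0,0,0.2,0,0,0,0,0,0.3,0,0,0,0,0,0.4,0,0,0,0,0,0.5,0,0,0,0,0,0.6,0,0,0,0,0,0.65,0,0,0,0,0,0.65]'

```text
clock: 20.5
eef_pos: [564.9, 254.5, 55.2]
tcp_rot: [-3.141, -0.004, -0.052]
force: [3.4, -4.8, -1.4]
finger_gap: 0.103
```

Request:
apply_moves --plan '[0,0,0,0,0,0,0,0,0,0,0,0,0,0,0,0,0,0,0,0,0,0,0,0,0,0,-20,0,0,0,0,0,-45,0,0,0,0,0,-65,0,0,0,0,0,-75,0,0,0]' --jaw -0.4

```text
clock: 21.5
eef_pos: [565.4, 254.9, 132.7]
tcp_rot: [-3.14, -0.006, -0.052]
force: [-0.6, -0.3, -0.4]
finger_gap: 0.301
```

Run:
```python
from h import *
from go import go
go((486,258,130,1.52))
c=grab("wrist"); np.save("w3.npy",c,allow_pickle=True); im=c["img"]; P=cloud(c)
q=proj(c,[[564,255,71]])[0]; print(q)
x,y=np.round(q).astype(int); x0,y0=max(x-160,0),max(y-140,0)
cv2.imwrite("pics/w3.png",cv2.resize(im[y0:y0+240,x0:x0+320],None,fx=2.4,fy=2.4,interpolation=cv2.INTER_CUBIC)); print(x0,y0)
v,u=np.mgrid[:400,:640]; near=((u-x)**2+(v-y)**2<60**2)
m=near&(P[...,2]>66)&(P[...,2]<80)
X=onplane(c,np.c_[u[m],v[m]],71)[:,:2].astype(np.float32); print(len(X),cv2.minAreaRect(X), P[m].mean(0).round(1))
```

```text
at [565.4 254.9 132.7] [-3.14  -0.006 -0.052] gap 0.301 F [-0.6 -0.3 -0.4] q [ 0.42  0.43  1.72 -0.    0.99  2.05] clk 21.5
(486, 258, 130, 1.52) -> [-79.5   1.1   2.1] [ 0.004 -0.006 -1.572]
[318.87324565 216.13292439]
159 76
623 ((564.2428588867188, 255.99884033203125), (9.673603057861328, 34.36929702758789), 86.9792709350586) [564.6 256.   71.1]
```

View pics/w3.png

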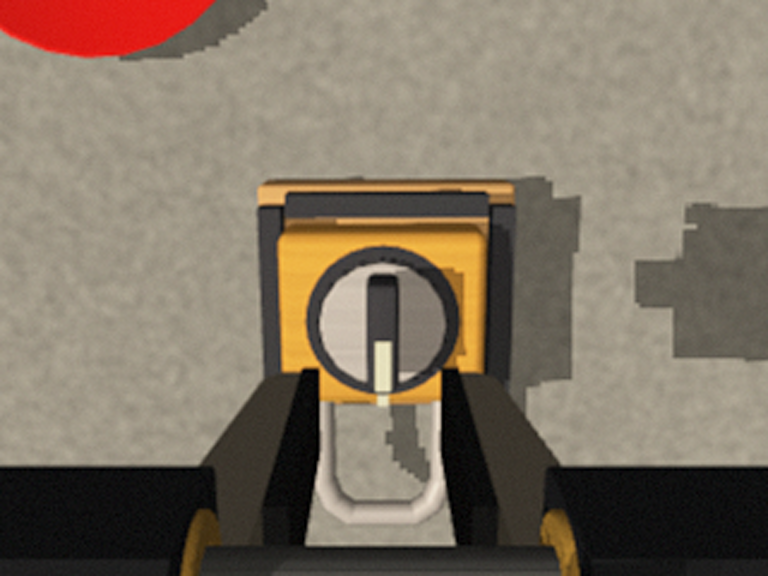

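The bar reads -0.053 rad in world against a lock yaw of about -0.05. The white line at (383,367) meets the index mark at (383,400), so the dial is in the last notch. Next is the shackle.

Run:
```python
from h import *
from go import go
c=np.load("w3.npy",allow_pickle=True).item()
for p in [(382,514),(382,505),(382,524),(383,325)]: print(onplane(c,[[159+p[0]/2.4,76+p[1]/2.4]],33 if p[1]>400 else 71))
P=cloud(c);v,u=np.mgrid[:400,:640]
m=(u>285)&(u<350)&(v>250)&(v<298)&(P[...,2]>29)&(P[...,2]<45)
q=P[m]; print(q.min(0),q.max(0),np.median(q,0)); b=q[q[:,0]<q[:,0].min()+10]; print(b.mean(0))
c=np.load("w1.npy",allow_pickle=True).item();P=cloud(c)
m=(u>262)&(u<300)&(v>120)&(v<190)&(P[...,2]>27)&(P[...,2]<45); q=P[m]; b=q[q[:,0]<q[:,0].min()+10]; print("w1",q.min(0),q.max(0),b.mean(0))
go((486,257,100,1.52),(486,257,16,1.52))
```

```text
[[483.11842481 259.72744807  33.        ]]
[[486.84666661 259.53183726  33.        ]]
[[478.94921585 259.94619394  33.        ]]
[[567.59778122 255.02523318  71.        ]]
[481.60027668 236.28872751  30.8887557 ] [523.87593306 284.23462717  39.66910152] [491.75123128 263.13352964  37.08426075]
[487.28425225 258.9501913   36.67002619]
w1 [481.33092352 231.98842368  31.75286287] [511.95267518 284.18358298  40.03986979] [486.54013104 258.03558771  36.80741481]
at [565.8 255.  133.2] [-3.14  -0.007 -0.052] gap 0.301 F [1.3 0.1 1.4] q [ 0.42  0.43  1.72 -0.    0.99  2.05] clk 21.55
(486, 257, 100, 1.52) -> [-80.    2.2  32.6] [ 0.004 -0.007 -1.572]
(486, 257, 16, 1.52) -> [-80.6   2.4 116.6] [ 0.004 -0.007 -1.572]
```

Request:
apply_moves --plan '[-10,0,-5,0,0,-0.17,-25,0,-5,0,0,-0.35,-40,1,0,0,0,-0.53,-55,2,5,0,0,-0.71,-70,3,10,0,0,-0.89,-80,4,15,0,0,-1.07,-82,4,18,0,0,-1.25,-82,4,20,0,0,-1.43]' --jaw -0.48

```text
clock: 22.55
eef_pos: [483.2, 255.2, 112.3]
tcp_rot: [3.136, -0.002, 1.384]
force: [0.4, -0.7, 0.2]
finger_gap: 0.258
```

```bash
python3 go.py 484,259,18,1.52
```

```text
at [483.2 255.2 112.3] [ 3.136e+00 -2.000e-03  1.384e+00] gap 0.258 F [ 0.4 -0.7  0.2] q [ 0.48  0.35  1.9  -0.    0.89  0.67] clk 22.55
(484.0, 259.0, 18.0, 1.52) -> [ 3.7 -0.5 94.3] [ 0.006 -0.002 -0.136]
```

Request:
apply_moves --plan '[4,0,0,0.006,-0.002,-0.136,4,0,20,0.006,-0.002,-0.136,4,0,35,0.006,-0.002,-0.136,4,0,50,0.006,-0.002,-0.136,4,0,65,0.006,-0.002,-0.136,4,0,80,0.006,-0.002,-0.136,4,0,90,0.006,-0.002,-0.136,4,0,94,0.006,-0.002,-0.136]'

```text
clock: 23.55
eef_pos: [484.3, 259.0, 17.5]
tcp_rot: [-3.141, 0.001, 1.52]
force: [0.1, 0.3, 0.4]
finger_gap: 0.261
```

Request:
apply_moves --plan '[0,0,0,0,0,0,0,0,0,0,0,0,0,0,0,0,0,0,0,0,0,0,0,0,0,0,0,0,0,0,0,0,0,0,0,0,0,0,0,0,0,0,0,0,0,0,0,0]' --jaw -1 --force 20

```text
clock: 24.55
eef_pos: [484.6, 259.2, 17.7]
tcp_rot: [-3.142, 0.0, 1.52]
force: [1.6, -0.2, 1.3]
finger_gap: 0.088
```

```bash
python3 go.py 484,259,18,1.52
```

```text
at [484.6 259.2  17.7] [-3.142  0.     1.52 ] gap 0.088 F [ 1.6 -0.2  1.3] q [ 0.49  0.5   1.93 -0.    0.7   0.54] clk 24.55
(484.0, 259.0, 18.0, 1.52) -> [-0.2 -0.5 -0.3] [-0.  0. -0.]
```

Request:
apply_moves --plan '[0,-2.5,0,0,0,0,0,-5,0,0,0,0,0,-7.5,0,0,0,0,0,-10,0,0,0,0,0,-12.5,0,0,0,0,0,-15,0,0,0,0,0,-17,0,0,0,0,0,-18,0,0,0]'

```text
schema error: expected a multiple of 6 numbers
```

Request:
apply_moves --plan '[0,-0.5,0,0,0,0,0,-1,0,0,0,0,0,-1.5,0,0,0,0,0,-2,0,0,0,0,0,-2,0,0,0,0,0,-2,0,0,0,0,0,-2,0,0,0,0,0,-2,0,0,0]'

```text
schema error: expected a multiple of 6 numbers
```

Run:
```python
from h import *
from go import go
go()
c=grab("wrist"); im=c["img"]; np.save("w4.npy",c,allow_pickle=True); cv2.imwrite("pics/w4.png",im)
print(proj(c,[[564,256,71],[486,260,33]]))
```

```text
at [484.6 259.2  17.7] [-3.142  0.     1.52 ] gap 0.088 F [ 1.6 -0.2  1.3] q [ 0.49  0.5   1.93 -0.    0.7   0.54] clk 24.55
[[518.85181764 297.37598673]
 [320.51471411 257.9706099 ]]
```

View pics/w4.png

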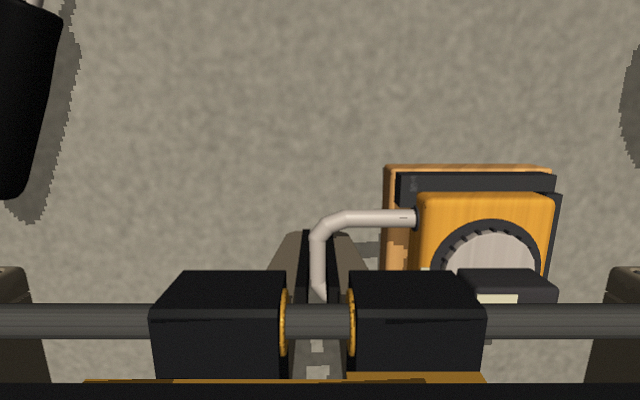

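Both plans were one number short and were refused, so nothing moved. The picture (8th) shows the fingers straddling the crossbar at (318,262). I'll pull again.

Request:
apply_moves --plan '[0,-2.5,0,0,0,0,0,-5,0,0,0,0,0,-7.5,0,0,0,0,0,-10,0,0,0,0,0,-12.5,0,0,0,0,0,-15,0,0,0,0,0,-17,0,0,0,0,0,-18,0,0,0,0]'

```text
clock: 25.6
eef_pos: [466.8, 260.2, 17.7]
tcp_rot: [3.141, 0.0, 1.52]
force: [4.9, -1.7, -0.9]
finger_gap: 0.085
```

Request:
apply_moves --plan '[0,-0.5,0,0,0,0,0,-1,0,0,0,0,0,-1.5,0,0,0,0,0,-2,0,0,0,0,0,-2,0,0,0,0,0,-2,0,0,0,0,0,-2,0,0,0,0,0,-2,0,0,0,0]'

```text
clock: 26.6
eef_pos: [466.7, 260.3, 18.0]
tcp_rot: [3.138, -0.0, 1.52]
force: [10.2, -4.2, -3.5]
finger_gap: 0.089
```

```bash
python3 go.py
```

```text
at [466.7 260.3  18. ] [ 3.138 -0.     1.52 ] gap 0.089 F [10.2 -4.2 -3.5] q [ 0.51  0.48  1.97 -0.    0.68  0.56] clk 26.6
```

The tool travelled 18 mm and then stalled with rising force, so the shackle is at its stop. I'll release and go up.

Request:
apply_moves --plan '[0,1,0,0,0,0,0,1,0,0,0,0,0,1,0,0,0,0,0,1,0,0,0,0,0,1,-25,0,0,0,0,1,-60,0,0,0,0,1,-95,0,0,0,0,1,-110,0,0,0]' --jaw -0.48

```text
clock: 27.6
eef_pos: [467.9, 260.7, 129.7]
tcp_rot: [3.136, -0.002, 1.521]
force: [-0.9, 0.6, -0.6]
finger_gap: 0.26
```

```bash
python3 go.py 563.5,255.5,130,-0.05
```

```text
at [467.9 260.7 129.7] [ 3.136e+00 -2.000e-03  1.521e+00] gap 0.26 F [-0.9  0.6 -0.6] q [ 0.51  0.31  1.91 -0.    0.92  0.56] clk 27.6
(563.5, 255.5, 130.0, -0.05) -> [-0.4 95.7  0.3] [ 0.003 -0.006  1.571]
```

Request:
apply_moves --plan '[0,10,0,0,0,0.18,0,25,0,0,0,0.36,0,42,0,0,0,0.54,0,60,0,0,0,0.72,0,78,0,0,0,0.9,0,90,0,0,0,1.08,0,96,0,0,0,1.26,0,96,0,0,0,1.44]'

```text
clock: 28.6
eef_pos: [563.7, 255.6, 129.1]
tcp_rot: [-3.141, -0.005, 0.074]
force: [-0.2, -0.3, 0.0]
finger_gap: 0.262
```

```bash
python3 go.py 563.5,255.5,130,-0.05 563.5,255.5,54,-0.05
```

```text
at [563.7 255.6 129.1] [-3.141 -0.005  0.074] gap 0.262 F [-0.2 -0.3  0. ] q [ 0.42  0.43  1.72 -0.    0.98  1.92] clk 28.6
(563.5, 255.5, 130.0, -0.05) -> [-0.2  0.1 -0.9] [-0.001 -0.005  0.124]
(563.5, 255.5, 54.0, -0.05) -> [-0.6  0.2 75.1] [-0.001 -0.005  0.124]
```

Request:
apply_moves --plan '[0,0,0,0,-0.005,0.124,0,0,0,0,-0.005,0.124,0,0,0,0,-0.005,0.124,0,0,0,0,-0.005,0.124,0,0,0,0,-0.005,0.124,0,0,0,0,-0.005,0.124,0,0,0,0,-0.005,0.124,0,0,0,0,-0.005,0.124]'

```text
clock: 29.6
eef_pos: [563.7, 255.6, 129.1]
tcp_rot: [-3.141, 0.0, -0.05]
force: [-0.4, -0.9, -0.4]
finger_gap: 0.261
```

Run:
```python
from h import *
from go import go
go()
c=grab("wrist"); im=c["img"]; P=cloud(c)
x,y=np.round(proj(c,[[564,255,71]])[0]).astype(int); v,u=np.mgrid[:400,:640]
m=((u-x)**2+(v-y)**2<60**2)&(P[...,2]>66)&(P[...,2]<80)
X=onplane(c,np.c_[u[m],v[m]],71)[:,:2].astype(np.float32); r=cv2.minAreaRect(X); print(len(X),r)
m=(u>270)&(u<370)&(v>240)&(v<340)&(P[...,2]>29)&(P[...,2]<45); q=P[m]; q=q[abs(q[:,1]-258)<10]; print("shackle x",np.percentile(q[:,0],[0,5,50,100]))
go((r[0][0],r[0][1]-.5,54,-.05))
cv2.imwrite("pics/w5.png",im)
```

```text
at [563.7 255.6 129.1] [-3.141  0.    -0.05 ] gap 0.261 F [-0.4 -0.9 -0.4] q [0.42 0.43 1.72 0.   0.99 2.04] clk 29.6
637 ((564.1976928710938, 255.8729248046875), (9.524239540100098, 34.593116760253906), 87.14053344726562)
shackle x [470.06476837 470.3927513  471.272727   472.61855926]
at [563.7 255.6 129.2] [-3.141  0.    -0.05 ] gap 0.261 F [0.5 0.5 0.5] q [0.42 0.43 1.72 0.   0.99 2.04] clk 29.65
(564.1976928710938, 255.3729248046875, 54, -0.05) -> [ 0.5  0.3 75.2] [-0.001  0.     0.   ]
```

View pics/w5.png

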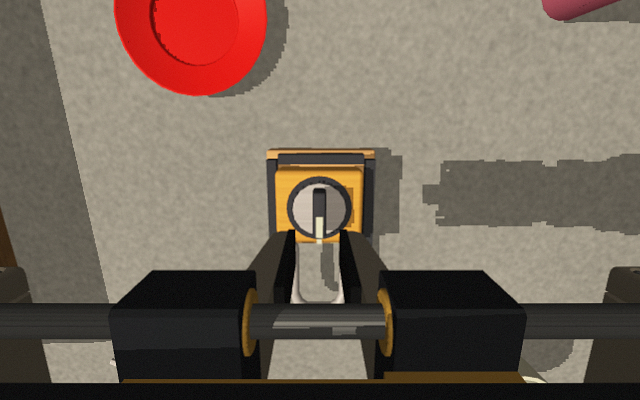

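The crossbar end is now near (318,300), the dial is still aligned, and the rod partly hides the shackle's end. I'll check the opening from other cameras after the lift. Now I'll grip the bar.

Request:
apply_moves --plan '[0,0,15,0,0,0,0,0,35,0,0,0,0,0,55,0,0,0,0,0,70,0,0,0,0,0,75,0,0,0,0,0,75.5,0,0,0,0,0,75.5,0,0,0,0,0,75.5,0,0,0]'

```text
clock: 30.65
eef_pos: [564.1, 255.9, 54.3]
tcp_rot: [-3.14, -0.001, -0.05]
force: [0.2, -0.5, -0.9]
finger_gap: 0.258
```

Request:
apply_moves --plan '[0,0,0,0,0,0,0,0,0,0,0,0,0,0,0,0,0,0,0,0,0,0,0,0,0,0,0,0,0,0,0,0,0,0,0,0,0,0,0,0,0,0,0,0,0,0,0,0]' --jaw -1 --force 55

```text
clock: 31.65
eef_pos: [564.3, 254.4, 54.8]
tcp_rot: [3.141, -0.001, -0.049]
force: [0.7, -7.6, 5.1]
finger_gap: 0.102
```

Request:
apply_moves --plan '[0,0,-5,0,0,0,0,0,-10,0,0,0,0,0,-20,0,0,0,0,0,-35,0,0,0,0,0,-55,0,0,0,0,0,-80,0,0,0,0,0,-105,0,0,0,0,0,-120,0,0,0]'

```text
clock: 32.65
eef_pos: [564.8, 254.9, 177.4]
tcp_rot: [-3.141, -0.003, -0.049]
force: [-0.3, -0.9, -2.7]
finger_gap: 0.1
```

Run:
```python
from h import *
from go import go
go((558,-196,205,-.05),(558,-196,205,.0))
c=grab("side"); p=proj(c,[pose()[0]])[0].astype(int); y0=max(p[1]-60,0);x0=max(p[0]-80,0)
print(p); cv2.imwrite("pics/s5.png",cv2.resize(c["img"][y0:y0+120,x0:x0+160],None,fx=5,fy=5,interpolation=cv2.INTER_CUBIC))
```

```text
at [564.8 254.9 177.4] [-3.141e+00 -3.000e-03 -4.900e-02] gap 0.1 F [-0.3 -0.9 -2.7] q [ 0.42  0.38  1.68 -0.    1.08  2.04] clk 32.65
(558, -196, 205, -0.05) -> [ 15.4 450.7 -27.9] [-0.001 -0.003  0.001]
(558, -196, 205, 0.0) -> [ 15.4 450.7 -27.9] [-0.001 -0.003 -0.049]
[274 126]
```

View pics/s5.png

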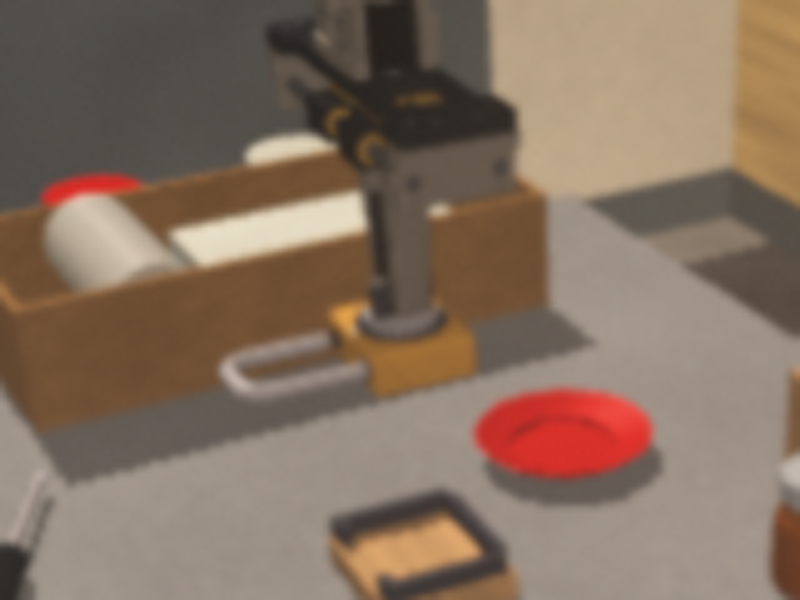

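The lock hangs level, with the shackle drawn out at left (230,370) and the nest empty below. I'll carry it to the hasp.

Request:
apply_moves --plan '[0,10,-15,0,0,0,1,30,-28,0,0,0,2,60,-28,0,0,0,3,95,-28,0,0,0,4,130,-28,0,0,0,6,165,-28,0,0,0,7,200,-28,0,0,0,8,230,-28,0,0,0]'

```text
clock: 33.7
eef_pos: [561.3, 22.4, 206.6]
tcp_rot: [-3.141, -0.004, -0.05]
force: [0.3, 0.4, -3.1]
finger_gap: 0.103
```

```bash
python3 go.py 558,-188,207,-0.05
```

```text
at [561.3  22.4 206.6] [-3.141 -0.004 -0.05 ] gap 0.103 F [ 0.3  0.4 -3.1] q [0.04 0.26 1.78 0.   1.09 1.66] clk 33.7
(558.0, -188.0, 207.0, -0.05) -> [  7.2 210.3  -0.5] [-0.001 -0.004 -0.   ]
```

Request:
apply_moves --plan '[1,30,0,0,0,0,2,65,0,0,0,0,3,100,0,0,0,0,4,135,0,0,0,0,5,165,0,0,0,0,6,190,0,0,0,0,7,205,0,0,0,0,7,210,0,0,0,0]'

```text
clock: 34.7
eef_pos: [557.3, -188.7, 206.5]
tcp_rot: [-3.14, -0.004, -0.051]
force: [-0.1, 0.3, -2.4]
finger_gap: 0.102
```

Request:
apply_moves --plan '[0,0,0,0,0,0,0,0,0,0,0,0,0,0,0,0,0,0,0,0,0,0,0,0,0,0,0,0,0,0,0,0,0,0,0,0,0,0,0,0,0,0,0,0,0,0,0,0]'

```text
clock: 35.7
eef_pos: [557.3, -188.7, 206.5]
tcp_rot: [-3.141, -0.004, -0.051]
force: [-1.2, 0.2, -3.5]
finger_gap: 0.102
```

Run:
```python
from h import *
from go import go
go()
c=grab("side"); p=proj(c,[[555,-230,120]])[0].astype(int); y0=max(p[1]-150,0);x0=max(p[0]-200,0); print(p)
cv2.imwrite("pics/s6.png",cv2.resize(c["img"][y0:y0+300,x0:x0+400],None,fx=2,fy=2,interpolation=cv2.INTER_CUBIC))
P=cloud(c); hsv=cv2.cvtColor(c["img"],cv2.COLOR_BGR2HSV)
m=(hsv[...,1]>120)&(hsv[...,0]>8)&(hsv[...,0]<25)&(P[...,2]>130)&(np.hypot(P[...,0]-558,P[...,1]+190)<80)
print(m.sum(),P[m].min(0),P[m].max(0))
v,u=np.mgrid[:400,:640]
m=(np.abs(P[...,0]-490)<55)&(np.abs(P[...,1]+185)<40)&(P[...,2]>165)&(P[...,2]<205); print("shackle x",np.percentile(P[m][:,0],[1,5,50]) if m.any() else None)
m=((hsv[...,0]<6)|(hsv[...,0]>175))&(hsv[...,1]>150)&(hsv[...,2]>80)
k,l,st,ce=cv2.connectedComponentsWithStats(m.astype(np.uint8))
for i in range(1,k):
    q=P[l==i]; q=q[(q[:,2]>60)&(q[:,2]<130)]
    if len(q)>30: print(ce[i].round(),st[i,4],q.mean(0).round(),q[:,2].max().round())
```

```text
at [ 557.3 -188.7  206.5] [-3.141 -0.004 -0.051] gap 0.102 F [-1.2  0.2 -3.5] q [-0.33  0.3   1.72  0.    1.11  1.29] clk 35.7
[384 250]
842 [ 522.49582156 -232.50267431  174.11262787] [ 587.33487162 -150.65537144  394.675358  ]
shackle x [456.19781944 458.93775274 525.46906128]
[396. 254.] 199 [ 580. -236.  104.] 125.0
[371. 267.] 221 [ 519. -238.  104.] 125.0
[417. 274.] 246 [ 578. -296.  104.] 125.0
[390. 287.] 262 [ 518. -293.  104.] 125.0
[440. 297.] 284 [ 577. -355.  103.] 124.0
[415. 312.] 298 [ 518. -356.  104.] 124.0
```

View pics/s6.png

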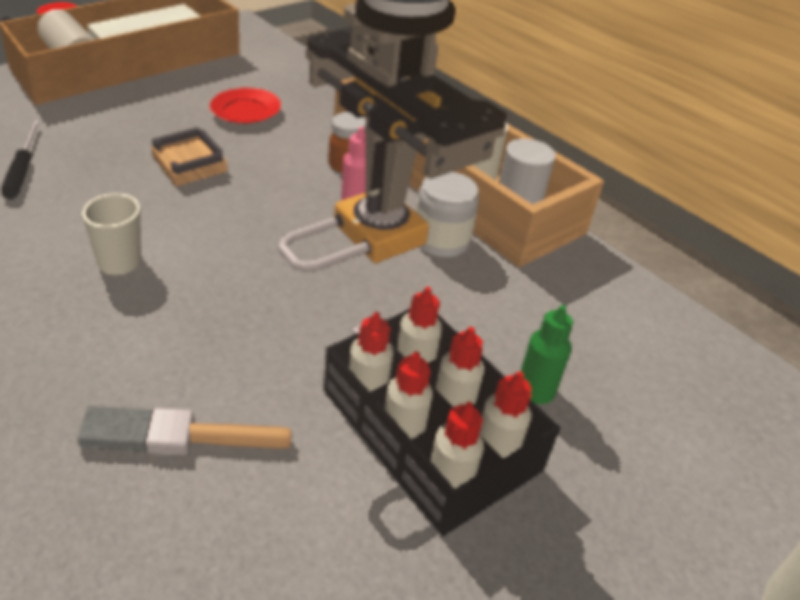

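The six bottles stand upright in a regular grid. The lock is held above the hasp with its underside at about 173 mm. The shackle's outer edge is 100 mm from the lock's centre, against 82.5 mm when shut, so it is about 18 mm open. I'll hand in.

```bash
python3 -c "
from cell import job_done;print(job_done())"
```

```text
the job is handed in; nothing more can be done
None
```

I handed the job in at about 36 s of the 72 s allowed; the interface gives no verdict. I put both spare bottles in the two empty cells and turned the dial clockwise through both notches to the shackle. Then I pulled the shackle to its stop, lifted the lock by the dial's bar and left it held over the hasp.

**Last checks:**
- **Bottles:** in the last side view all six bottles are upright (tops about 124–125 mm) and on the cell grid.
- **Dial:** after turning, its bar was within about 0.01 rad of the shackle direction.
- **Shackle:** it is out about 18 mm, by the pull distance and by the last view.
- **Lock:** it is still, about 4 mm horizontally from the estimated hasp position, underside about 173 mm up, with the grip holding (opening 9.4 mm).
- **Bystanders:** no tin, jar, plate, brush, cup or screwdriver was touched; I did not measure their positions.

**Disagreements:** the top and wrist cameras differed by about 5 mm on the lock's y position. I used the wrist camera, and the grasp fitted. Two pull commands were refused because each was one number short; nothing moved, and I sent them again.

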